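# Find the thread hand of the wire-spool cap and lift it off

## Task

The spool of stitching wire on the unwinder has to be changed: take the black cap off its hub. Nobody knows whether this cap has a left- or right-hand thread, so feel which way it gives (if it is blocked one way, try the other), turn it fully loose and only then lift it; do not force it against its stop or wrench it upwards while it is locked. Finish while still holding the cap in the gripper, still and upright, straight above the hub with 6 to 15 cm of air between the hub and the cap's disc, and leave everything else on the bench where it is.

Things in the scene. Friction and masses are not known exactly. Their poses are not given: they have to be found in the camera images.
- cap_bar (a point): Black cap on the hub, 140 g: round disc 60 mm across, 6 mm thick, with an upright thumb bar on top, 52 mm long, 14 mm thick, 32 mm high, whose top is 38 mm above the disc's underside. Point: the bar's centre, 22 mm above the disc's underside, 16 mm above its top. x along the bar, y across it, z up the cap's axis.
- cap_under (a point): Centre of the cap disc's underside, axes as the cap's bar. A stem with lugs reaches 16 mm below it. Coarse thread: the loosening way the cap turns freely, without rising, by 60 degrees, with a stop some 5 degrees beyond; within 7 degrees of 60 it lifts straight out. The other way a solid stop comes within 10 degrees. Which way loosens varies, is not visible and must be felt.
- unwinder: Stitching-wire unwinder, fixed: grey base 260 x 150 x 20 mm, wire spool 120 mm across (top at 90 mm) on a steel hub. Origin on the table, on the vertical axis of spool, hub and cap. x points to the grey drive housing (85 x 120 mm, centre 128 mm along x, top 123 mm above the table). The cap's bar starts along this x within 3 degrees.
- hub_top (a point): Centre of the hub's top face (60 mm across), 110 mm above the table, where the cap's disc rests; axes as the unwinder's. While locked, the cap has 2.5 mm of play upwards and 2 mm sideways here. Its stop gives a little under load (up to 6 degrees more); trying a turn of about 17 degrees (0.3 rad) is enough to feel whether the cap follows freely or is blocked, and the seat bears 70 N before it counts as forced.
- staple_box_mid (a point): Bystander, leave alone: cardboard box of staples, 85 x 55 x 40 mm; point at its centre
- tape_roll_mid (a point): Bystander, leave alone: roll of clear tape lying flat, 96 mm across, 24 mm high; point at its centre
- glue_jar_mid (a point): Bystander, leave alone: jar of binding glue, 68 mm across, 95 mm high; point on its axis half-way up
- spare_spool_mid (a point): Bystander, leave alone: spare wire spool without cap, 100 mm across, 60 mm high; point at its centre
- card_stack_mid (a point): Bystander, leave alone: banded stack of cards, 60 x 95 x 30 mm; point at its centre
- pen_cup_mid (a point): Bystander, leave alone: empty white pen cup, 72 mm across, 85 mm high; point at its centre
- screwdriver_grip (a point): Bystander, leave alone: screwdriver lying on the table; point in the middle of its handle
Things that resemble listed ones, but are neither listed nor needed, are in the scene too. Leave any purple, turquoise or yellow look-alike of the part that bears cap_bar alone.

How it is judged:
By the outcome, as a careful person would: the job done as asked, in the order asked, and still so for the second after the job is handed in, while the arm keeps its last pose, push and grip.
It also fails if it takes over 40 s, if anything falls off the work surface, if the arm or the gripper's body presses on something with over 40 N, if the wrist force passes 120 N, or if a joint passes its speed limit or range.

## Robot

A 6-joint arm with a two-finger parallel gripper is mounted at the origin on the work surface. World frame = base frame: x ahead of the robot, y to its left, z up, the work surface at z = 0. Lengths are in mm, angles in degrees, forces in N, time in s.
With the tool pointing down it reaches from about 275 to 850 mm from the base axis. Payload 19 kg.
Tool frame: the origin (TCP) lies at the centre of the arm's flange, where the gripper is bolted on; the fingertips stand 173 mm ahead of it and the grasp point (between the pads) lies 155 mm ahead of it; z points along the fingers, y is the direction in which the jaws open and shut (so a half turn about z gives the same grasp; the last joint's range is limited). The gripper opens to 85 mm and grips with 20 to 120 N. Pads are 22 mm wide; open, the fingers measure 114 mm over their backs; the gripper's body (76 mm by 85 mm) begins 54 mm behind the grasp point. The pads swing forward as they close: fully open they stand 13 mm farther back than shut.
Start: joints at [58.556, 8.623, 82.357, -0, 89.026, -7.678], TCP at [231.739, 526.221, 404.667] pointing down, gripper open.
Joint ranges: [-160.23, 160.23], [-39.13, 120.54], [6.94, 153.29], [-79.49, 259.48], [9.18, 160.14], [-161.06, 161.06]. Speed limits (degrees/s): [108.29, 108.29, 127.2, 172.46, 172.46, 172.46].

## Interface

Orientations are given as [roll, pitch, yaw] about the fixed x, y, z axes, in that order (R = Rz(yaw) Ry(pitch) Rx(roll)).
In Python, from cell import env, optics gives the robot as it stands.
- The arm moves only by the shell command python3 -m jog 'ROWS'. ROWS is JSON, a list of rows, each an object of numbers: "tx", "ty", "tz": the shift along the tool's x, y, z in mm; "ax", "ay", "az": the turn, a rotation vector about the tool's x, y, z in rad; "grip": the closure, from -1 (fully open) to 1 (shut). A call has 1 to 10 rows; each row is the pose to reach, as a shift and turn from the pose measured when the call began, along the tool's axes at that moment; what a row does not reach only later rows make up. A row lasts 1/12 s, in which the tool goes at most 41.7 mm and 7.16 degrees, less where a joint would pass 70% of its speed; a pose out of reach is approached as far as the arm can. A call with a gripper value outside its range is refused whole. The fingers move at their own pace and stop on an object; the grip force is fixed at half the most. Time passes only in rows, so rows that repeat a pose let the fingers close. It gives the time, the measured TCP pose, the force and the opening at its end, in the units of the state.
- env.read_state(): the state, without advancing time (a new reading comes with each control period).
- optics.camera(name): name is "scene" or "top" or "wrist"; returns the picture (400x640x3 uint8, red, green, blue); there is no depth.
- optics.camera_info(name): a dict with "fx", "fy", "cx", "cy" (pixels), "T" (4x4, takes a point from camera to world coordinates). Camera axes: x right, y up, looking along -z (the intrinsics and any distortion apply to the point x, -y, -z); pixel columns grow to the right and rows downward; lengths in mm; the calibration is good to about 2 mm. The wrist camera is an equidistant fisheye: a pixel r from the principal point sees the ray r / f radians off the axis. A picture is of the moment at which its call begins: read the wrist's pose just before it. camera_info takes no time and is no camera call; for the wrist camera it gives the pose at the moment of the call.
- env.finish_job(): hands the job in, once; it reports no verdict.
The state is a dict: "clock": time; "joints": joint angles; "qvel": joint speeds; "joint_torque": joint torques, N m; "position": TCP position; "ee_rot": TCP orientation; "contact_force": force on the tool from outside, world axes, zero at the start; "wrist_torque": the same for the moment, N m; "finger_gap": finger opening in mm.
Only numpy, scipy, OpenCV 4.12 (cv2) and the standard library are available. Lean on these libraries where they do the work, as an engineer would, in place of code of your own. Each camera call takes 0.05 s, during which the arm holds its last target. There are 200 camera calls.

## Working session

There is one attempt and no reset: what is moved stays moved. The work goes in short steps, Python scripts to look and compute and a shell command to move; the robot and the scene stay as the last step left them, time stands still between calls to the robot, and variables do not carry over. Pictures are saved under pics/ and viewed, about 8 in all and at most 12, crops included, and the job is handed in when it is done.

```bash
mkdir -p pics; python3 - <<'E'
from cell import env, optics
import cv2, numpy as np
s=env.read_state(); print(s)
for n in ("scene","top"):
    im=optics.camera(n); cv2.imwrite(f"pics/{n}0.png",im[:,:,::-1])
    i=optics.camera_info(n); print(n,{k:(np.round(v,3).tolist() if k=="T" else v) for k,v in i.items()})
E
```

```text
{'clock': 0.0, 'joints': array([ 5.85567644e+01,  8.64905186e+00,  8.23912268e+01, -1.12602971e-03,
        8.90254776e+01, -7.67720564e+00]), 'qvel': array([0.0030479 , 0.05064961, 0.05466795, 0.07402089, 0.07678523,
       0.03233298]), 'joint_torque': array([-3.67564920e-03, -7.13065624e+01, -5.70851541e+01, -4.06394283e-04,
        9.19766928e-03,  3.57314072e-06]), 'position': array([231.72435281, 526.20058456, 404.10967413]), 'ee_rot': array([-1.79934683e+02, -7.66876286e-03,  1.56233986e+02]), 'contact_force': array([ 0.4415159 , -0.19440795, -0.39257556]), 'wrist_torque': array([0.01261646, 0.01088978, 0.04340224]), 'finger_gap': 85.55480717883687}
scene {'fx': 495.1642407371122, 'fy': 495.1642407371122, 'cx': 317.30691468159625, 'cy': 192.49597913232913, 'T': [[0.895, -0.245, 0.374, 999.271], [0.447, 0.494, -0.746, -798.786], [-0.002, 0.834, 0.551, 716.27], [0.0, 0.0, 0.0, 1.0]]}
top {'fx': 392.0550893449976, 'fy': 392.0550893449976, 'cx': 322.5706937435258, 'cy': 205.25216536499573, 'T': [[0.012, 0.984, -0.176, 369.888], [-1.0, 0.012, 0.002, 40.462], [0.004, 0.176, 0.984, 1121.604], [0.0, 0.0, 0.0, 1.0]]}
```

View pics/top0.png

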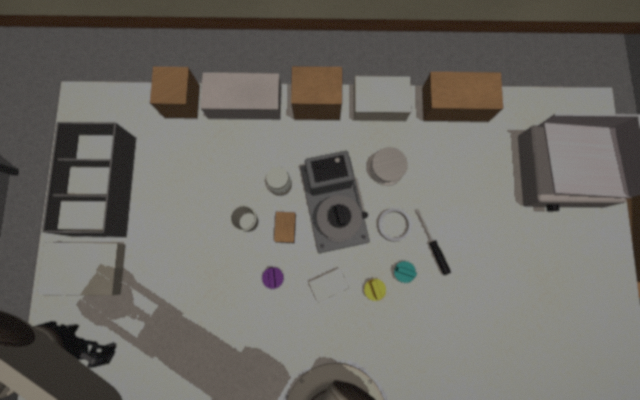

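View pics/scene0.png

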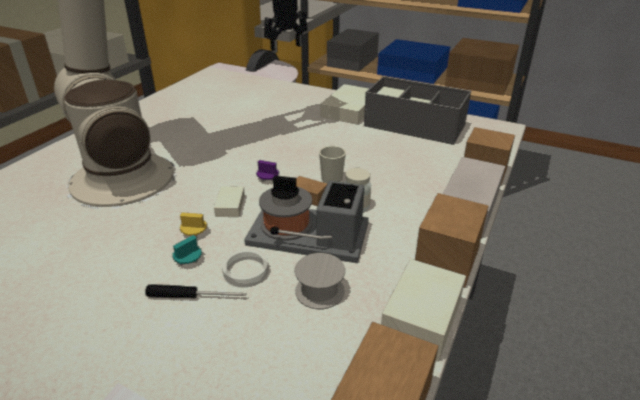

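The top view shows the unwinder with the black cap near (340,216) and its housing near (330,170). In the scene view the cap is at (285,187). Next I'll measure both.

```bash
cat > h.py <<'E'
import numpy as np, cv2
from cell import env, optics
def ray(n,u,v):
    i=optics.camera_info(n);T=np.array(i["T"])
    x,y=(u-i["cx"])/i["fx"],(v-i["cy"])/i["fy"]
    if n=="wrist":
        r=np.hypot(x,y); k=np.sin(r)/max(r,1e-9); d=np.array([x*k,-y*k,-np.cos(r)])
    else: d=np.array([x,-y,-1.])
    return T[:3,3],T[:3,:3]@d
def plane(n,u,v,z):
    o,d=ray(n,u,v); return o+d*(z-o[2])/d[2]
def proj(n,p):
    i=optics.camera_info(n);T=np.array(i["T"]);q=T[:3,:3].T@(np.array(p)-T[:3,3]);q=q*[1,-1,-1]
    if n=="wrist":
        r=np.hypot(q[0],q[1]);t=np.arctan2(r,q[2]);k=t/max(r,1e-9);return i["cx"]+i["fx"]*k*q[0],i["cy"]+i["fy"]*k*q[1]
    return i["cx"]+i["fx"]*q[0]/q[2],i["cy"]+i["fy"]*q[1]/q[2]
E
python3 - <<'E'
from h import *
a=cv2.imread("pics/top0.png")[140:260,290:380]; b=cv2.imread("pics/scene0.png")[165:265,235:380]
a=cv2.resize(a,None,fx=5,fy=5,interpolation=2);b=cv2.resize(b,None,fx=2.4,fy=2.4,interpolation=2)
c=np.zeros((600,800,3),np.uint8);c[:,:450]=a;c[:240,450:450+b.shape[1]]=b[:240,:350]
cv2.imwrite("pics/crop.png",np.clip(c*1.8,0,255).astype(np.uint8))
print(plane("top",340,217,113),plane("top",330,168,123))
o,d=ray("top",340,216);p,e=ray("scene",285,187)
A=np.c_[d,-e];t=np.linalg.lstsq(A,p-o,rcond=None)[0];print(o+d*t[0],p+e*t[1])
E
```

```text
[519.49273635  -7.11543457 113.        ] [648.01368397  20.17164347 123.        ]
[520.81731812  -6.6982264  121.63671084] [522.2304179   -5.72283084 121.80399448]
```

View pics/crop.png

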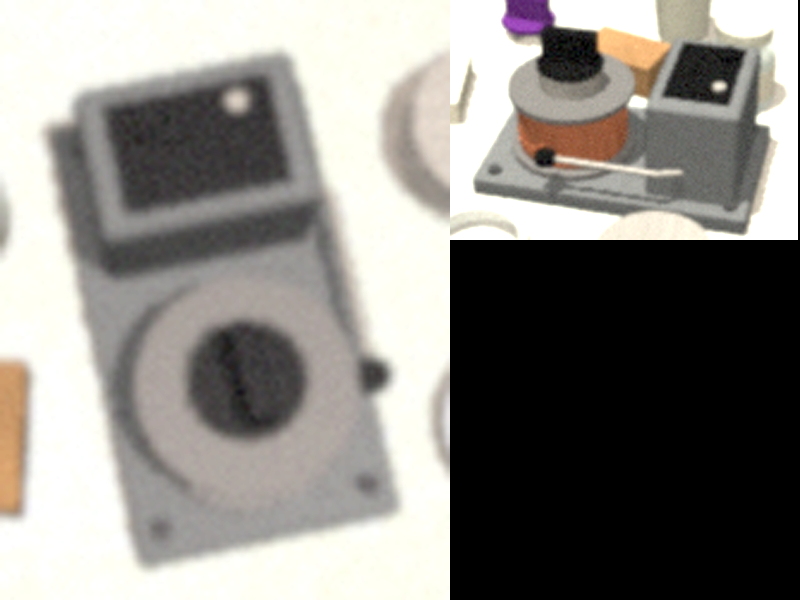

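The disc centre is at about (339.4,215.8) in the top view, and the base's long edges run about 12° from world x. The bar is upright on the cap.

```bash
cat >> h.py <<'E'
from scipy.spatial.transform import Rotation as Ro
def delta(pos,yaw):
    s=env.read_state();R=Ro.from_euler("xyz",s["ee_rot"],degrees=True)
    t=R.inv().apply(np.array(pos)-s["position"]);rv=(R.inv()*Ro.from_euler("xyz",[180,0,yaw],degrees=True)).as_rotvec()
    print("shift",t.round(1),"turn",rv.round(4))
E
python3 - <<'E'
from h import *
c=plane("top",339.4,215.8,116);h=plane("top",330,169.6,123);print(c,h,np.degrees(np.arctan2(*(h-c)[1::-1])))
P=lambda u,v,z:plane("top",290+u/5,140+v/5,z)
for a,b,z in(((140,565),(60,180),20),((397,508),(340,240),20),((110,240),(77,100),123),((325,195),(287,55),123)):
    d=P(*b,z)-P(*a,z);print(np.degrees(np.arctan2(d[1],d[0])))
delta([c[0],c[1],400],12)
E
```

```text
[522.17350064  -5.40581181 116.        ] [643.66507257  20.1357921  123.        ] 11.872594502712685
12.58088667988963
11.529319766083445
13.886996276901572
14.67909120359059
shift [-480.1 -369.5    4.5] turn [-7.0000e-04  1.3000e-03  2.5174e+00]
```

```bash
python3 -m jog '[{"tx":-480,"ty":-369,"tz":5,"az":2.517,"grip":-1},{"tx":-480,"ty":-369,"tz":5,"az":2.517,"grip":-1},{"tx":-480,"ty":-369,"tz":5,"az":2.517,"grip":-1},{"tx":-480,"ty":-369,"tz":5,"az":2.517,"grip":-1},{"tx":-480,"ty":-369,"tz":5,"az":2.517,"grip":-1},{"tx":-480,"ty":-369,"tz":5,"az":2.517,"grip":-1},{"tx":-480,"ty":-369,"tz":5,"az":2.517,"grip":-1},{"tx":-480,"ty":-369,"tz":5,"az":2.517,"grip":-1},{"tx":-480,"ty":-369,"tz":5,"az":2.517,"grip":-1},{"tx":-480,"ty":-369,"tz":5,"az":2.517,"grip":-1}]'
python3 -c "
from h import *
delta([522.2,-5.4,400],12)"
```

```text
shift [-480.1 -369.5    4.5] turn [-7.0000e-04  1.3000e-03  2.5174e+00]validation failed for argument at $[0]...
```

```bash
python3 -m jog '[{"tx":-40,"ty":-30,"tz":0,"az":0.12,"grip":-1}]' 2>&1; echo; python3 -m jog '[{"tx":-40,"ty":-30}]' 2>&1; echo; python3 -m jog --help 2>&1 | head -40
```

```text
validation failed for argument at $[0]...

validation failed for argument at $[0]...

invalid input: not JSON, or not a number
```

```bash
python3 -m jog '[{"tx":-40,"ty":-30,"tz":0,"ax":0,"ay":0,"az":0.12,"grip":-1}]' 2>&1
```

```text
clock: 0.18
position: [250.4, 492.6, 403.3]
ee_rot: [-179.9, -0.1, 149.7]
contact_force: [1.8, 0.2, 0.2]
finger_gap: 85.7
```

All seven keys are required.

```bash
python3 -c "
from h import *
delta([522.2,-5.4,400],12)"
```

```text
shift [-485.9 -293.     3. ] turn [-2.8000e-03  1.3000e-03  2.4035e+00]
```

```bash
python3 -m jog '[{"tx":-486,"ty":-293,"tz":3,"ax":0,"ay":0,"az":2.4,"grip":-1},{"tx":-486,"ty":-293,"tz":3,"ax":0,"ay":0,"az":2.4,"grip":-1},{"tx":-486,"ty":-293,"tz":3,"ax":0,"ay":0,"az":2.4,"grip":-1},{"tx":-486,"ty":-293,"tz":3,"ax":0,"ay":0,"az":2.4,"grip":-1},{"tx":-486,"ty":-293,"tz":3,"ax":0,"ay":0,"az":2.4,"grip":-1},{"tx":-486,"ty":-293,"tz":3,"ax":0,"ay":0,"az":2.4,"grip":-1},{"tx":-486,"ty":-293,"tz":3,"ax":0,"ay":0,"az":2.4,"grip":-1},{"tx":-486,"ty":-293,"tz":3,"ax":0,"ay":0,"az":2.4,"grip":-1},{"tx":-486,"ty":-293,"tz":3,"ax":0,"ay":0,"az":2.4,"grip":-1},{"tx":-486,"ty":-293,"tz":3,"ax":0,"ay":0,"az":2.4,"grip":-1}]'
python3 -c "
from h import *
delta([522.2,-5.4,400],12)"
```

```text
clock: 1.02
position: [452.0, 122.0, 401.1]
ee_rot: [-179.9, 0.1, 77.4]
contact_force: [1.0, 0.6, -0.0]
finger_gap: 85.5
shift [-109.    96.4    1.2] turn [-1.0000e-04  2.0000e-03  1.1411e+00]
```

```bash
python3 -m jog '[{"tx":-109,"ty":96,"tz":1,"ax":0,"ay":0,"az":1.14,"grip":-1},{"tx":-109,"ty":96,"tz":1,"ax":0,"ay":0,"az":1.14,"grip":-1},{"tx":-109,"ty":96,"tz":1,"ax":0,"ay":0,"az":1.14,"grip":-1},{"tx":-109,"ty":96,"tz":1,"ax":0,"ay":0,"az":1.14,"grip":-1},{"tx":-109,"ty":96,"tz":1,"ax":0,"ay":0,"az":1.14,"grip":-1},{"tx":-109,"ty":96,"tz":1,"ax":0,"ay":0,"az":1.14,"grip":-1},{"tx":-109,"ty":96,"tz":1,"ax":0,"ay":0,"az":1.14,"grip":-1},{"tx":-109,"ty":96,"tz":1,"ax":0,"ay":0,"az":1.14,"grip":-1},{"tx":-109,"ty":96,"tz":1,"ax":0,"ay":0,"az":1.14,"grip":-1},{"tx":-109,"ty":96,"tz":1,"ax":0,"ay":0,"az":1.14,"grip":-1}]'
python3 - <<'E'
from h import *
im=optics.camera("wrist")[:,:,::-1];cv2.imwrite("pics/w1.png",im)
delta([522.2,-5.4,400],12)
i=optics.camera_info("wrist");print(i["fx"],i["cx"],i["cy"],np.round(i["T"],3).tolist())
for z in(116,148):print(z,proj("wrist",[522.2,-5.4,z]))
E
```

```text
clock: 1.85
position: [521.8, -5.3, 399.9]
ee_rot: [180.0, 0.1, 11.7]
contact_force: [-0.2, -0.2, -0.3]
finger_gap: 85.3
shift [ 0.4  0.2 -0.1] turn [ 0.0008  0.0021 -0.0004]
309.70691628693146 322.9724816458655 198.02423546484908 [[0.207, 0.945, 0.255, 585.731], [-0.978, 0.199, 0.055, 8.085], [0.001, -0.261, 0.965, 368.183], [0.0, 0.0, 0.0, 1.0]]
116 (np.float64(322.61546996817145), np.float64(194.2721573816003))
148 (np.float64(322.6290905197503), np.float64(205.04127657967715))
```

View pics/w1.png

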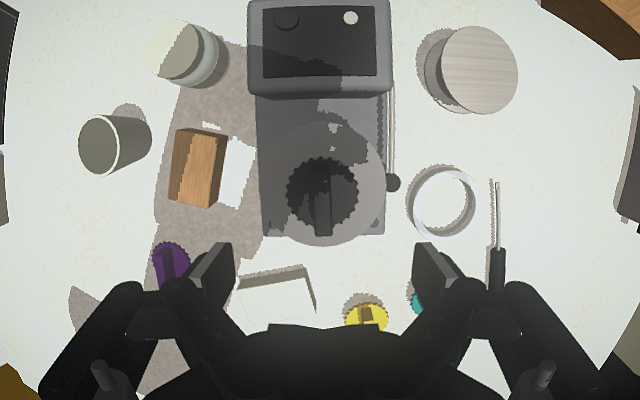

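The wrist view shows the black cap at about (322,192), agreeing with the prediction (322.6,194). The bar runs nearly vertical in the image. I'll take one brightened close-up for the bar's angle.

```bash
python3 - <<'E'
import cv2,numpy as np
a=cv2.imread("pics/w1.png")[145:250,272:372].astype(float)
a=cv2.resize(255*np.clip(a/110,0,1)**.6,None,fx=5.5,fy=5.5,interpolation=cv2.INTER_CUBIC)
cv2.imwrite("pics/w1c.png",np.clip(a,0,255).astype(np.uint8))
E
```

```text
(no output)
```

View pics/w1c.png

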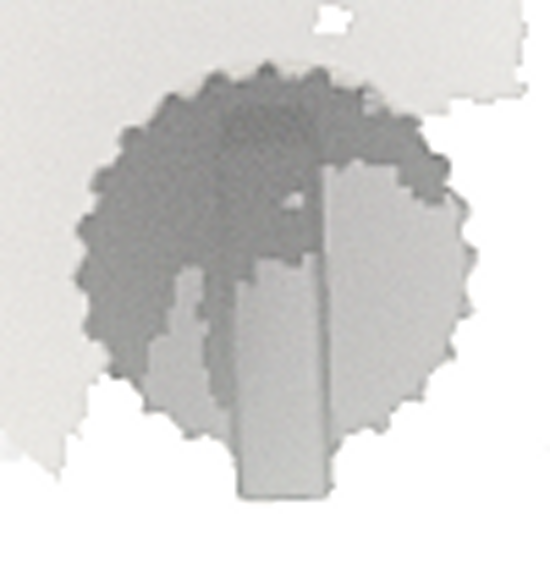

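The bar's top face runs from crop (222–318, ~150) to (238–328, 497), which is tilted about 2° in the image. I'll convert these to the world frame.

```bash
python3 - <<'E'
from h import *
P=lambda u,v,z:plane("wrist",272+u/5.5-.4,145+v/5.5-.4,z)
for z,a,b in((148,(238,495),(222,140)),(148,(328,495),(318,165))):
    d=P(*b,z)-P(*a,z);print(P(*a,z),P(*b,z),np.degrees(np.arctan2(d[1],d[0])))
for u,v in((238,497),(328,497),(78,250),(475,250),(270,65)):print(P(u,v,148 if v>400 else 116))
E
```

```text
[497.89999717  -4.46482929 148.        ] [546.32806073   7.55205551 148.        ] 13.935837169935139
[500.47953472 -16.70860706 148.        ] [545.65587215  -5.46827896 148.        ] 13.972058527348121
[497.60542765  -4.52437309 148.        ]
[500.18603881 -16.7733793  148.        ]
[519.40360956  25.6990462  116.        ]
[531.93937213 -33.74699501 116.        ]
[553.20420791   2.75372241 116.        ]
```

The bar's yaw is about 13.9° and the axis is about (524,−4.5). I'll descend so the grasp point is at z≈139, which puts the tips 5 mm above the disc.

```bash
python3 -c "
from h import *
delta([524,-4.5,294],13.9)"
```

```text
shift [  2.5  -0.4 105.9] turn [ 0.0007  0.0021 -0.0335]
```

```bash
python3 -m jog '[{"tx":2.5,"ty":-0.4,"tz":30,"ax":0,"ay":0.002,"az":-0.034,"grip":-1},{"tx":2.5,"ty":-0.4,"tz":60,"ax":0,"ay":0.002,"az":-0.034,"grip":-1},{"tx":2.5,"ty":-0.4,"tz":85,"ax":0,"ay":0.002,"az":-0.034,"grip":-1},{"tx":2.5,"ty":-0.4,"tz":100,"ax":0,"ay":0.002,"az":-0.034,"grip":-1},{"tx":2.5,"ty":-0.4,"tz":106,"ax":0,"ay":0.002,"az":-0.034,"grip":-1},{"tx":2.5,"ty":-0.4,"tz":106,"ax":0,"ay":0.002,"az":-0.034,"grip":-1},{"tx":2.5,"ty":-0.4,"tz":106,"ax":0,"ay":0.002,"az":-0.034,"grip":-0.4}]'
python3 - <<'E'
from h import *
delta([524,-4.5,294],13.9)
im=optics.camera("wrist")[:,:,::-1];cv2.imwrite("pics/w2.png",np.clip(im*1.8,0,255).astype(np.uint8))
E
```

```text
clock: 2.48
position: [524.2, -4.6, 294.7]
ee_rot: [179.9, -0.0, 14.0]
contact_force: [0.1, -0.1, 1.5]
finger_gap: 75.7
shift [-0.2 -0.1  0.7] turn [ 0.001  -0.0004  0.0023]
```

View pics/w2.png

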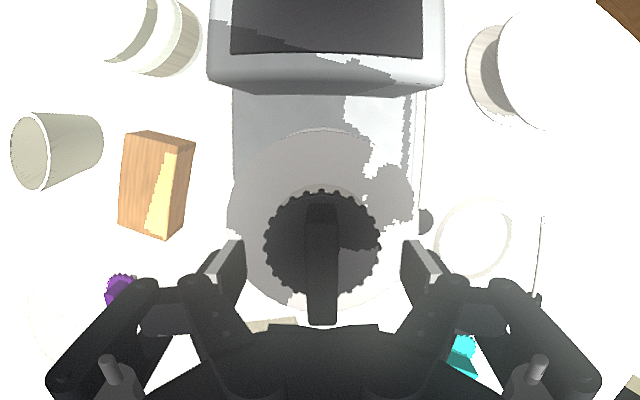

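The bar (305–338) sits midway between the pads (245 and 400) and is parallel to them, so I'll close the gripper.

```bash
python3 -m jog '[{"tx":0,"ty":0,"tz":0,"ax":0,"ay":0,"az":0,"grip":0},{"tx":0,"ty":0,"tz":0,"ax":0,"ay":0,"az":0,"grip":0.3},{"tx":0,"ty":0,"tz":0,"ax":0,"ay":0,"az":0,"grip":0.5},{"tx":0,"ty":0,"tz":0,"ax":0,"ay":0,"az":0,"grip":1},{"tx":0,"ty":0,"tz":0,"ax":0,"ay":0,"az":0,"grip":1},{"tx":0,"ty":0,"tz":0,"ax":0,"ay":0,"az":0,"grip":1},{"tx":0,"ty":0,"tz":0,"ax":0,"ay":0,"az":0,"grip":1},{"tx":0,"ty":0,"tz":0,"ax":0,"ay":0,"az":0,"grip":1}]'; python3 -c "
from h import *
s=env.read_state();print(s['finger_gap'],s['wrist_torque'],s['contact_force'])"
```

```text
clock: 3.2
position: [524.4, -4.6, 295.7]
ee_rot: [179.9, -0.1, 14.0]
contact_force: [-1.4, 0.3, 6.0]
finger_gap: 12.7
12.717030180167756 [ 0.12373949  0.20464189 -0.02779597] [-1.42234328  0.30891163  5.96310588]
```

The bar is gripped (gap 12.7 mm). Now I'll feel one way, in small steps.

```bash
cat > st.py <<'E'
from h import *
s=env.read_state();print('M',s['wrist_torque'].round(2),'F',s['contact_force'].round(1),'rot',s['ee_rot'].round(2),s['position'].round(1),'gap',round(s['finger_gap'],1),'q6',s['joints'][5].round(1),'t6',s['joint_torque'][5].round(2))
E
python3 -m jog '[{"tx":0,"ty":0,"tz":0,"ax":0,"ay":0,"az":0.04,"grip":1},{"tx":0,"ty":0,"tz":0,"ax":0,"ay":0,"az":0.08,"grip":1},{"tx":0,"ty":0,"tz":0,"ax":0,"ay":0,"az":0.12,"grip":1},{"tx":0,"ty":0,"tz":0,"ax":0,"ay":0,"az":0.15,"grip":1}]'>/dev/null; python3 st.py
python3 -m jog '[{"tx":0,"ty":0,"tz":0,"ax":0,"ay":0,"az":0.03,"grip":1},{"tx":0,"ty":0,"tz":0,"ax":0,"ay":0,"az":0.06,"grip":1}]'>/dev/null; python3 st.py
```

```text
M [ 0.48 -0.03  0.33] F [-0.1  2.9  0.8] rot [ 1.7996e+02 -1.4000e-01  5.3000e+00] [524.4  -4.4 295.7] gap 12.9 q6 75.8 t6 -0.52
M [-0.07  0.03  1.28] F [ 0.  -0.5  1.5] rot [ 1.7995e+02 -1.3000e-01  1.8300e+00] [524.4  -4.3 295.7] gap 12.7 q6 79.3 t6 0.18
```

```bash
python3 -m jog '[{"tx":0,"ty":0,"tz":0,"ax":0,"ay":0,"az":0.03,"grip":1},{"tx":0,"ty":0,"tz":0,"ax":0,"ay":0,"az":0.05,"grip":1},{"tx":0,"ty":0,"tz":0,"ax":0,"ay":0,"az":0.05,"grip":1}]'>/dev/null; python3 st.py
```

```text
M [-0.2   0.01  1.93] F [ 0.5 -2.1  0.3] rot [ 1.7994e+02 -1.3000e-01 -1.0300e+00] [524.3  -4.3 295.8] gap 13.3 q6 82.2 t6 2.77
```

The moment climbs steadily (0.33, 1.28, 1.93 N·m), so this way is blocked. I'll back off and feel the other way.

```bash
python3 -m jog '[{"tx":0,"ty":0,"tz":0,"ax":0,"ay":0,"az":-0.07,"grip":1},{"tx":0,"ty":0,"tz":0,"ax":0,"ay":0,"az":-0.14,"grip":1},{"tx":0,"ty":0,"tz":0,"ax":0,"ay":0,"az":-0.2,"grip":1},{"tx":0,"ty":0,"tz":0,"ax":0,"ay":0,"az":-0.26,"grip":1},{"tx":0,"ty":0,"tz":0,"ax":0,"ay":0,"az":-0.26,"grip":1}]'>/dev/null; python3 st.py
python3 -m jog '[{"tx":0,"ty":0,"tz":0,"ax":0,"ay":0,"az":-0.05,"grip":1},{"tx":0,"ty":0,"tz":0,"ax":0,"ay":0,"az":-0.1,"grip":1},{"tx":0,"ty":0,"tz":0,"ax":0,"ay":0,"az":-0.15,"grip":1},{"tx":0,"ty":0,"tz":0,"ax":0,"ay":0,"az":-0.15,"grip":1}]'>/dev/null; python3 st.py
python3 -m jog '[{"tx":0,"ty":0,"tz":0,"ax":0,"ay":0,"az":-0.05,"grip":1},{"tx":0,"ty":0,"tz":0,"ax":0,"ay":0,"az":-0.1,"grip":1},{"tx":0,"ty":0,"tz":0,"ax":0,"ay":0,"az":-0.15,"grip":1},{"tx":0,"ty":0,"tz":0,"ax":0,"ay":0,"az":-0.15,"grip":1}]'>/dev/null; python3 st.py
```

```text
M [0.03 0.14 0.02] F [0.4 0.2 0.7] rot [ 1.7993e+02 -1.1000e-01  1.4060e+01] [524.3  -4.3 295.7] gap 12.8 q6 67.1 t6 -2.17
M [0.09 0.12 0.05] F [-0.2  0.   1.1] rot [ 1.7992e+02 -1.0000e-01  2.2690e+01] [524.3  -4.3 295.7] gap 13.0 q6 58.4 t6 -1.82
M [0.11 0.1  0.04] F [-0.7  0.4  1.9] rot [ 1.7991e+02 -9.0000e-02  3.1260e+01] [524.3  -4.3 295.7] gap 12.9 q6 49.9 t6 -1.83
```

It turns freely this way (M≈0.04 at +17°). I'll continue to about 60°.

```bash
python3 -m jog '[{"tx":0,"ty":0,"tz":0,"ax":0,"ay":0,"az":-0.08,"grip":1},{"tx":0,"ty":0,"tz":0,"ax":0,"ay":0,"az":-0.16,"grip":1},{"tx":0,"ty":0,"tz":0,"ax":0,"ay":0,"az":-0.24,"grip":1},{"tx":0,"ty":0,"tz":0,"ax":0,"ay":0,"az":-0.32,"grip":1},{"tx":0,"ty":0,"tz":0,"ax":0,"ay":0,"az":-0.4,"grip":1},{"tx":0,"ty":0,"tz":0,"ax":0,"ay":0,"az":-0.48,"grip":1},{"tx":0,"ty":0,"tz":0,"ax":0,"ay":0,"az":-0.55,"grip":1},{"tx":0,"ty":0,"tz":0,"ax":0,"ay":0,"az":-0.62,"grip":1},{"tx":0,"ty":0,"tz":0,"ax":0,"ay":0,"az":-0.62,"grip":1}]'>/dev/null; python3 st.py
python3 -m jog '[{"tx":0,"ty":0,"tz":0,"ax":0,"ay":0,"az":-0.04,"grip":1},{"tx":0,"ty":0,"tz":0,"ax":0,"ay":0,"az":-0.08,"grip":1},{"tx":0,"ty":0,"tz":0,"ax":0,"ay":0,"az":-0.11,"grip":1},{"tx":0,"ty":0,"tz":0,"ax":0,"ay":0,"az":-0.11,"grip":1}]'>/dev/null; python3 st.py
python3 - <<'E'
from h import *
im=optics.camera("wrist")[:,:,::-1];cv2.imwrite("pics/w3.png",np.clip(im*1.8,0,255).astype(np.uint8))
E
```

```text
M [-0.    0.11  0.03] F [ 0.1 -0.1  1.8] rot [ 1.7988e+02 -3.0000e-02  6.6770e+01] [524.3  -4.3 295.7] gap 13.0 q6 14.3 t6 -2.58
M [ 0.84  0.54 -0.08] F [-3.1  5.6  2.3] rot [ 1.7993e+02 -4.0000e-02  7.2880e+01] [524.1  -4.1 295.7] gap 12.8 q6 8.2 t6 -1.34
```

View pics/w3.png

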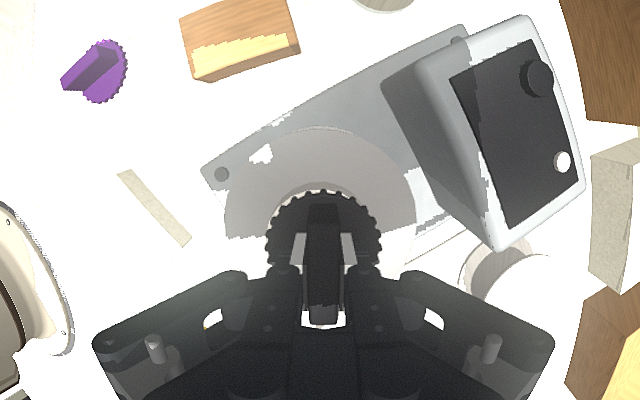

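The bar is still square in the pads, so it hasn't slipped, and the cap has turned about 59° with little moment. I'll lift gently and watch the force.

```bash
python3 -m jog '[{"tx":0,"ty":0,"tz":-1,"ax":0,"ay":0,"az":0,"grip":1},{"tx":0,"ty":0,"tz":-2,"ax":0,"ay":0,"az":0,"grip":1},{"tx":0,"ty":0,"tz":-2,"ax":0,"ay":0,"az":0,"grip":1}]'>/dev/null; python3 st.py
python3 -m jog '[{"tx":0,"ty":0,"tz":-1,"ax":0,"ay":0,"az":0,"grip":1},{"tx":0,"ty":0,"tz":-2,"ax":0,"ay":0,"az":0,"grip":1},{"tx":0,"ty":0,"tz":-2.5,"ax":0,"ay":0,"az":0,"grip":1}]'>/dev/null; python3 st.py
```

```text
M [ 0.62  0.32 -0.08] F [-1.3  2.9 -2.3] rot [ 1.7995e+02 -4.0000e-02  7.2680e+01] [524.1  -4.  297.6] gap 13.0 q6 8.4 t6 0.1
M [ 0.47  0.13 -0.  ] F [-0.5  2.2 -3.4] rot [ 1.7996e+02 -4.0000e-02  7.2650e+01] [524.1  -4.  300.2] gap 12.7 q6 8.5 t6 0.02
```

It has risen 4.5 mm, past the 2.5 mm of play, with only about 3 N, so it's free. I'll lift it out.

```bash
python3 -m jog '[{"tx":0,"ty":0,"tz":-3,"ax":0,"ay":0,"az":0,"grip":1},{"tx":0,"ty":0,"tz":-6,"ax":0,"ay":0,"az":0,"grip":1},{"tx":0,"ty":0,"tz":-10,"ax":0,"ay":0,"az":0,"grip":1},{"tx":0,"ty":0,"tz":-14,"ax":0,"ay":0,"az":0,"grip":1},{"tx":0,"ty":0,"tz":-18,"ax":0,"ay":0,"az":0,"grip":1}]'>/dev/null; python3 st.py
python3 -m jog '[{"tx":0,"ty":0,"tz":-10,"ax":0,"ay":0,"az":0,"grip":1},{"tx":0,"ty":0,"tz":-22,"ax":0,"ay":0,"az":0,"grip":1},{"tx":0,"ty":0,"tz":-36,"ax":0,"ay":0,"az":0,"grip":1},{"tx":0,"ty":0,"tz":-50,"ax":0,"ay":0,"az":0,"grip":1},{"tx":0,"ty":0,"tz":-62,"ax":0,"ay":0,"az":0,"grip":1},{"tx":0,"ty":0,"tz":-72,"ax":0,"ay":0,"az":0,"grip":1},{"tx":0,"ty":0,"tz":-78,"ax":0,"ay":0,"az":0,"grip":1},{"tx":0,"ty":0,"tz":-78,"ax":0,"ay":0,"az":0,"grip":1},{"tx":0,"ty":0,"tz":-78,"ax":0,"ay":0,"az":0,"grip":1},{"tx":0,"ty":0,"tz":-78,"ax":0,"ay":0,"az":0,"grip":1}]'>/dev/null; python3 st.py
python3 - <<'E'
from h import *
for n in("wrist","scene"):
    im=optics.camera(n)[:,:,::-1];cv2.imwrite(f"pics/{n}4.png",np.clip(im*1.6,0,255).astype(np.uint8))
b=cv2.imread("pics/scene4.png")[90:290,140:400];cv2.imwrite("pics/s4c.png",cv2.resize(b,None,fx=3,fy=3))
print(proj("scene",[524,-4.3,110]),proj("scene",[524,-4.3,210]),proj("scene",[524,-4.3,248]))
E
```

```text
M [-0.03 -0.02  0.01] F [-0.4  0.1 -1.7] rot [ 1.7991e+02 -3.0000e-02  7.2640e+01] [524.1  -4.2 318.9] gap 13.3 q6 8.5 t6 0.0
M [ 0.02  0.   -0.02] F [ 0.4 -0.7 -1.8] rot [ 1.7997e+02 -2.0000e-02  7.2640e+01] [523.9  -4.2 396.2] gap 13.0 q6 8.5 t6 -0.0
(np.float64(286.2063694662428), np.float64(191.32979271892665)) (np.float64(284.4870124424039), np.float64(151.89091924071005)) (np.float64(283.7853492037448), np.float64(135.79606092442697))
```

View pics/s4c.png

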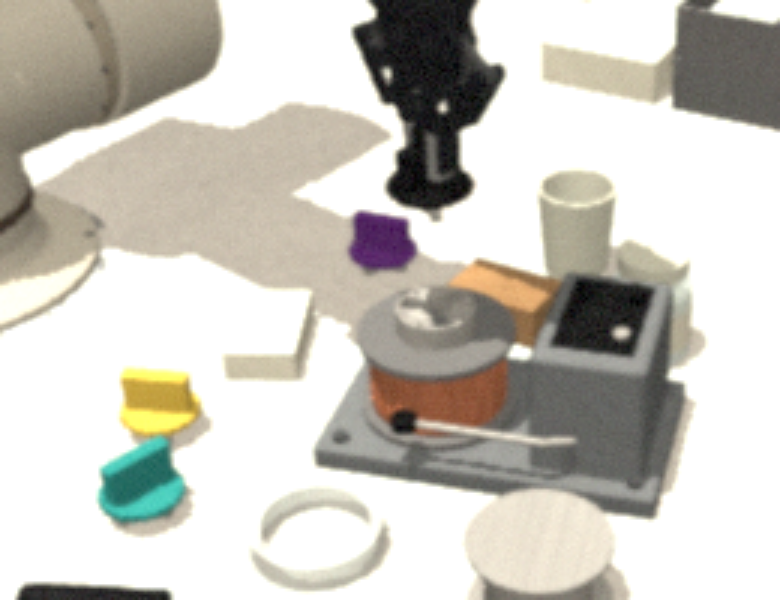

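View pics/wrist4.png

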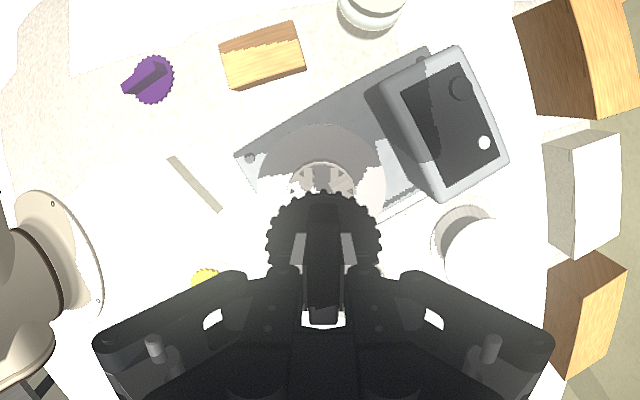

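The cap is off, level in the gripper and straight above the open hub. The disc in the scene crop at (430,188) corresponds to full-frame (283,153), and I predicted (284.5,152) for about 100 mm of air. The bystanders look unmoved. I'll hand it in.

```bash
python3 st.py; python3 -c "
from cell import env
print(env.read_state()['qvel'].round(2),env.read_state()['clock']);print(env.finish_job())"
```

```text
M [-0.01 -0.02 -0.03] F [-1.1 -0.2 -1.3] rot [ 1.7997e+02 -2.0000e-02  7.2640e+01] [524.   -4.2 396.2] gap 13.0 q6 8.5 t6 0.0
[ 0.01 -0.08 -0.11  0.1   0.1   0.02] 8.0167
the job is handed in; nothing more can be done
None
```

The cap is off, and I handed the job in at 8.0 s with the gripper still holding it, still and upright, straight above the hub.

- **Which way it loosens:** turning clockwise (seen from above) was blocked, with the moment climbing to about 1.9 N·m at 15°. I backed off and turned counter-clockwise, where it ran freely, so this cap has an ordinary right-hand thread. I loosened it by about 59°.
- **Lift:** a gentle trial lift went past the 2.5 mm of play with only about 3 N, so I lifted it straight up.
- **Final checks:** there is about 100 mm of air between hub and disc, judged from the lift travel and confirmed by the scene camera. Tilt is under 0.1° and joint speeds are near zero. The wrist force, 1.3–1.8 N, roughly matches the cap's weight, and the finger gap is steady at 13 mm.
- **Bystanders:** they looked untouched in the last pictures; I checked this by eye only.
- **Disagreements and oddities:**
  - The top and wrist cameras put the cap's axis about 2–4 mm apart, so I used a value in between.
  - The finger gap reads 13 mm on the 14 mm bar.
  - A sideways force of about 6 N appeared near the end of the turn and was gone once the cap lifted clear.
  - My first move calls were refused because every row needs all seven values; they moved nothing.

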